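# Hook out the filter tray of an optical bench

### The job

Take the pull hook from its rest, put its tip down into the finger hole of the filter changer's tray and draw the tray gently out until you feel it bear on its sprung outer stop: a snug pull of about 12 N at the end, no harder, for the stop is delicate. Then lift the hook out without pushing the tray back, lay it in the notches of its rest and let go. Move the tray only with the hook: keep the fingers off the filter changer, and leave the other things on the bench alone.

Things in the scene. Friction and masses are not known exactly. Their poses are not given: they have to be found in the camera images.
- housing: filter changer screwed to the bench (does not move): dark metal box 110 x 110 mm, 83 mm high, with a bright 48 mm round tube stub on top, up to 104 mm; its foot, 60 mm (along x) x 150 mm (along y) and 10 mm thick, carries screw heads to 16 mm. Origin: centre of its underside, on the bench. The tray comes out of its -x face, towards its own -x.
- tray: flat aluminium filter tray; slides level along the housing's -x against 5 N of friction, stays where left, starts 0 to 12 mm out. Its sprung outer stop, out of sight inside, was set 45 to 60 mm from shut (not measured, differs each time): feel for it. It yields 4 N per mm, on top of the 5 N, for 5 mm. Over 18 N from the hook, in any direction, is damage. Origin: housing's axis when shut, 44 mm up.
- hole (a point): centre of the finger hole, at the top of the tray's tab, 49 mm above the bench; it moves with the tray. It is round, vertical, through, 14 mm in diameter; the tab is 5 mm thick, 40 mm wide (housing y), and reaches 17 mm beyond the hole towards the housing's -x; with the tray shut the hole is 17 mm in front of the housing's face. Below the tab is free space down to the bench. Axes as the housing's.
- hook_grip (a point): centre of the hook's handle, half-way up: a black bar 110 mm long (its x), 14 mm wide (y), 24 mm high (z), flat sides, about 0.12 kg with the shank. A round steel shank, 8 mm thick, leaves the +x end of the handle and turns straight down (-z).
- hook_tip (a point): lowest point of the hook's rounded tip: 62 mm along the handle's +x and 51 mm below the handle's centre. The shank above it is vertical, 8 mm in diameter; the tip hangs 39 mm below the handle's underside.
- rest_seat (a point): where the handle's centre lies when the hook is in its rest, 72 mm above the bench. Fixed: two aluminium posts, 10 mm thick, centred 30 mm to either side along its x, 50 mm free between them down to an 8 mm base; each has a notch open at the top, 22 mm wide (y), floor at 60 mm, cheeks up to 74 mm. The hook lies along x in both notches, shank beyond the +x post.
- hook: the whole hook (handle and shank). Origin: centre of the handle's underside, 12 mm below hook_grip; axes as hook_grip's.
- screw_jar: bystander: small clear jar, 44 mm across, 45 mm high; origin at the centre of its underside
- driver: bystander: screwdriver 160 mm long lying on the bench, handle up to about 30 mm high; origin on its underside
- lens_mount: bystander: lens in a dark ring on a short post and round foot, 44 mm across, 61 mm high; origin at the centre of its underside
Things that resemble listed ones, but are neither listed nor needed, are in the scene too. There is more than one size of the hook; the job needs the smallest. There is more than one size of the housing; the one meant has the size given above.

How it is judged:
By the outcome, as a careful person would: the job done as asked, in the order asked, and still so for the second after the job is handed in, with the robot touching nothing.
It also fails if it takes over 64 s, if anything falls off the work surface, if the arm or the gripper's body presses on something with over 40 N, if the wrist force passes 120 N, or if a joint passes its speed limit or range.

### The arm

A 6-joint arm with a two-finger parallel gripper is mounted at the origin on the work surface. World frame = base frame: x ahead of the robot, y to its left, z up, the work surface at z = 0. Lengths are in m, angles in rad, forces in N, time in s.
With the tool pointing down it reaches from about 0.375 to 0.9 m from the base axis. Payload 3.1 kg.
Tool frame: the origin (TCP) lies on the centre line of the jaws, within the pads' length; the fingertips stand 25 mm ahead of it and the grasp point (between the pads) lies 6 mm ahead of it (robot.nose_length is the y of the fingertips in the tool frame, in m); y points along the fingers, z is the direction in which the jaws open and shut, and the axes are right-handed (so a half turn about y gives the same grasp; the last joint's range is limited). The gripper opens to 87 mm and grips with 3 to 60 N. Pads are 19 mm wide; open, the fingers measure 117 mm over their backs; the gripper's body (75 mm by 190 mm) begins 51 mm behind the grasp point.
Start: joints at [1.083, 0.527, 1.433, -0, 1.181, -0.178], TCP at [0.19, 0.595, 0.248] pointing down, gripper open.
Joint ranges: [-3.08, 3.08], [-0.75, 2.2], [0.22, 2.44], [-1.43, 4.57], [0, 2.65], [-2.85, 2.85]. Speed limits (rad/s): [2.79, 2.79, 3.14, 3.14, 3.14, 3.14].

### API

Orientations are given as a unit quaternion [x, y, z, w].
In Python, from rig import robot, eyes, ticket gives the robot as it stands.
- The arm moves only by the tool play_rows, never from a script. Its argument "series" is a list of rows, each a list of 7 numbers: the opening, from 0 (shut) to 1 (fully open), then the shift along the tool's x, y, z scaled (see below), then the turn, a rotation vector about the tool's x, y, z scaled (see below). In form: [[claw, dx, dy, dz, ax, ay, az], ...]. A call has 1 to 12 rows; each row shifts and turns the commanded pose from where the row before left it, along the tool's axes as they then stand; what a row does not reach is not made up. The controller multiplies each number of a shift by 100 mm and each number of a turn by 180 degrees. A row lasts 1/12 s, in which the tool goes at most 41.7 mm and 7.16 degrees, less where a joint would pass 70% of its speed; a pose out of reach is approached as far as the arm can. A call with a number of a shift or a turn outside -1 to 1 is refused whole. A call with a gripper value outside its range is refused whole. The fingers move at their own pace and stop on an object; "grip_force" is the grip in N (left out, the last holds). Time passes only in rows, so rows that do not move let the fingers close. It gives the time, the measured TCP pose, the force and the opening at its end, in the units of the state.
- robot.get_obs(): the state, without advancing time (a new reading comes with each control period).
- eyes.camera(name): name is "scene" or "top" or "wrist"; returns the picture (420x560x3 uint8, red, green, blue); there is no depth.
- eyes.camera_params(name): a dict with "K" (3x3 intrinsics, pixels), "D" ([k1, k2, p1, p2, k3] as OpenCV has them; the pictures are not rectified), "rvec" (rotation vector, rad) and "tvec" (3), from world to camera coordinates, as OpenCV has them. Camera axes: x right, y down, z forward; pixel columns grow to the right and rows downward; lengths in m; the calibration is good to about 2 mm. A picture is of the moment at which its call begins: read the wrist's pose just before it. camera_params takes no time and is no camera call; for the wrist camera it gives the pose at the moment of the call.
- ticket.hand_in(): hands the job in, once; it reports no verdict.
The state is a dict: "time": time; "q": joint angles; "joint_velocities": joint speeds; "joint_torque": joint torques, N m; "position": TCP position; "tool_rot": TCP orientation; "ft_force": force on the tool from outside, world axes, zero at the start; "moment": the same for the moment, N m; "grip_width": finger opening in m.
Only numpy, scipy, OpenCV 4.12 (cv2) and the standard library are available. Lean on these libraries where they do the work, as an engineer would, in place of code of your own. Each camera call takes 0.05 s, during which the arm holds its last target.

## Working session

There is one attempt and no reset: what is moved stays moved. The work goes in short steps, Python scripts to look and compute and a tool call to move; the robot and the scene stay as the last step left them, time stands still between calls to the robot, and variables do not carry over. Pictures are saved under pics/ and viewed, and the job is handed in when it is done.

Besides the shell and the picture viewer there is one more tool, called after "Call:" as name(argument=value, ...) on one line, values as JSON. play_rows: Moves the arm, as the interface text tells. Its arguments: {"type":"object","properties":{"series":{"type":"array","items":{"type":"array","items":{"type":"number"}}},"grip_force":{"type":"number"}},"required":["series"]}

```bash
ls; mkdir -p pics
python3 - <<'E'
from rig import robot, eyes, ticket
import cv2
print(robot.get_obs())
for n in ("scene","top","wrist"):
    im=eyes.camera(n); cv2.imwrite(f"pics/a_{n}.png",im[:,:,::-1]); print(n,eyes.camera_params(n))
E
```

```text
pics
{'time': 0.0, 'q': array([ 1.08346768e+00,  5.28448123e-01,  1.43388068e+00, -8.51822844e-06,
        1.18139930e+00, -1.78518688e-01]), 'joint_velocities': array([ 0.00094497,  0.00076327,  0.0011908 , -0.00079947, -0.00063432,
        0.00045337]), 'joint_torque': array([-5.08240137e-04, -4.40038919e+01, -1.76590616e+01,  6.30507711e-02,
        5.83431136e-02, -1.88782205e-04]), 'position': array([0.18961972, 0.59483836, 0.24658954]), 'tool_rot': array([ 0.69940871, -0.10899041,  0.1085022 , -0.69797981]), 'ft_force': array([0.12718561, 0.56314734, 0.1929449 ]), 'moment': array([ 0.02342395, -0.01228266, -0.04957664]), 'grip_width': 0.08691294475023224}
scene {'K': array([[428.91003762,   0.        , 282.81754355],
       [  0.        , 428.91003762, 210.96080695],
       [  0.        ,   0.        ,   1.        ]]), 'D': array([-0.13650087,  0.        ,  0.        ,  0.        ,  0.        ]), 'rvec': array([ 1.84980721,  1.69279746, -0.65642527]), 'tvec': array([-0.09728237, -0.37613325,  1.36801804])}
top {'K': array([[508.96810122,   0.        , 291.48119451],
       [  0.        , 508.96810122, 219.2265292 ],
       [  0.        ,   0.        ,   1.        ]]), 'D': array([-0.1180676,  0.       ,  0.       ,  0.       ,  0.       ]), 'rvec': array([ 2.134858  , -2.05552256,  0.24268984]), 'tvec': array([0.01665713, 0.57995898, 1.40162671])}
wrist {'K': array([[362.70568971,   0.        , 276.06794673],
       [  0.        , 362.70568971, 208.4592016 ],
       [  0.        ,   0.        ,   1.        ]]), 'D': array([-0.06299558,  0.        ,  0.        ,  0.        ,  0.        ]), 'rvec': array([-2.35789153, -1.72217081, -0.22559439]), 'tvec': array([-0.62430473, -0.03141569,  0.3894708 ])}
```

View pics/a_scene.png

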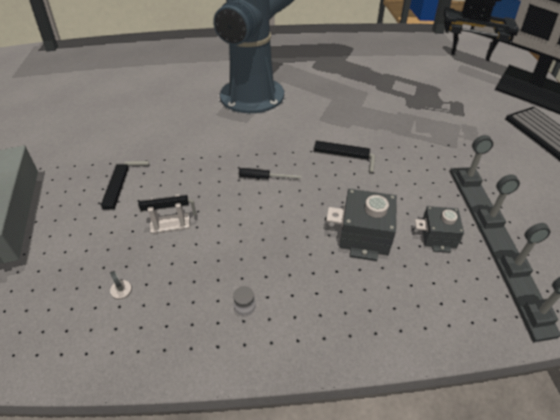

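View pics/a_top.png

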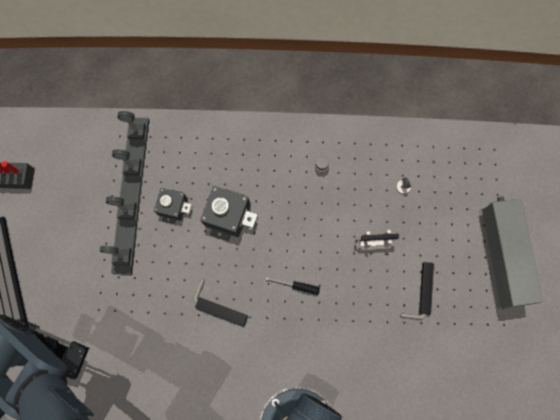

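View pics/a_wrist.png

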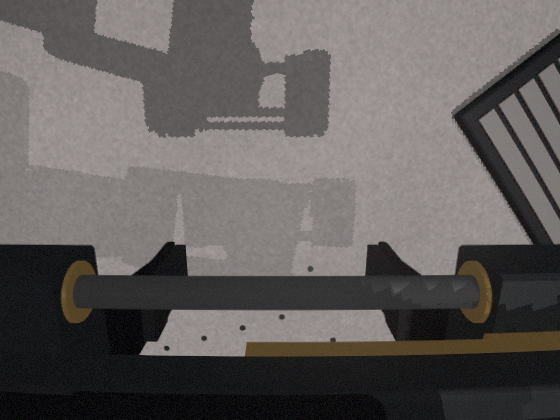

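Top view shows the hook in its rest near (378,240), housings at (228,210) and (172,205), and two other hooks lying on the bench. I'll zoom in and measure.

```bash
cat > h.py <<'E'
import numpy as np, cv2
from rig import robot, eyes, ticket
from scipy.spatial.transform import Rotation as R
def px2w(name,uv,z,P=None):
    P=P or eyes.camera_params(name); 
    n=cv2.undistortPoints(np.array(uv,float).reshape(-1,1,2),P["K"],P["D"]).reshape(-1,2)
    Rm=cv2.Rodrigues(P["rvec"])[0]; c=-Rm.T@P["tvec"]
    d=np.c_[n,np.ones(len(n))]@Rm
    return c+d*((z-c[2])/d[:,2])[:,None]
def w2px(name,X,P=None):
    P=P or eyes.camera_params(name)
    return cv2.projectPoints(np.array(X,float).reshape(-1,1,3),P["rvec"],P["tvec"],P["K"],P["D"])[0].reshape(-1,2)
def crop(src,dst,x0,y0,x1,y1,s):
    im=cv2.imread(src)[y0:y1,x0:x1]; cv2.imwrite(dst,cv2.resize(im,None,fx=s,fy=s,interpolation=cv2.INTER_CUBIC))
E
python3 - <<'E'
from h import *
crop("pics/a_top.png","pics/c1.png",150,170,270,250,6)
crop("pics/a_top.png","pics/c2.png",340,215,440,285,8)
crop("pics/a_scene.png","pics/c3.png",130,185,210,240,9)
crop("pics/a_scene.png","pics/c4.png",315,180,475,265,5)
print(px2w("top",[(228,210),(172,205),(378,238),(427,290),(221,311),(304,288)],0.05).round(3))
E
```

```text
[[ 0.604  0.226  0.05 ]
 [ 0.613  0.394  0.05 ]
 [ 0.537 -0.215  0.05 ]
 [ 0.39  -0.357  0.05 ]
 [ 0.31   0.227  0.05 ]
 [ 0.384 -0.004  0.05 ]]
```

View pics/c1.png

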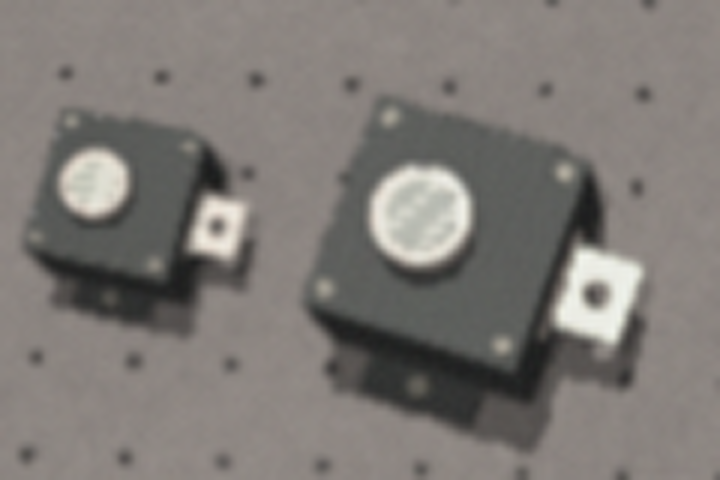

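View pics/c2.png

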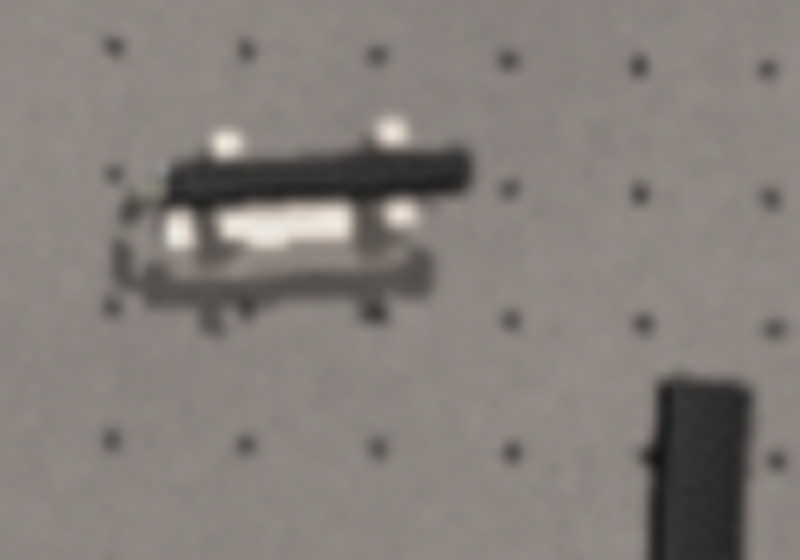

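View pics/c3.png

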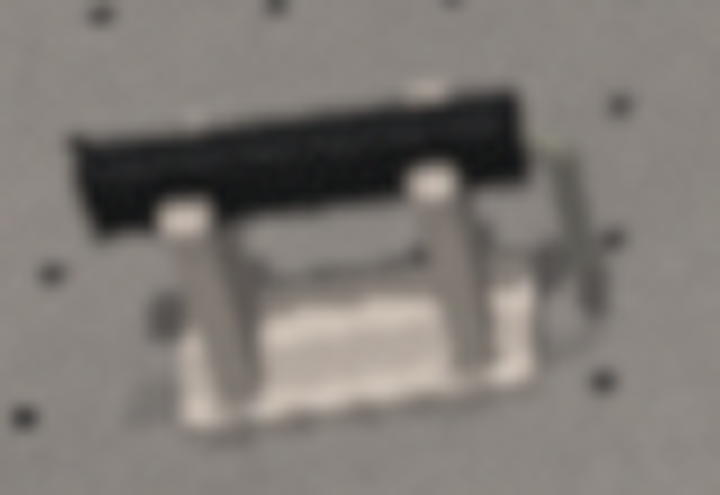

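View pics/c4.png

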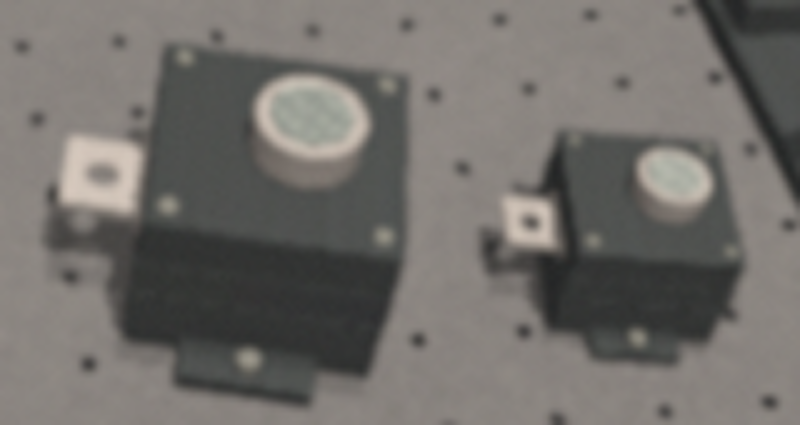

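Run:
```python
from h import *
c1=lambda *p:[(150+a/6,170+b/6) for a,b in p]
c2=lambda *p:[(340+a/8,215+b/8) for a,b in p]
c3=lambda *p:[(130+a/9,185+b/9) for a,b in p]
c4=lambda *p:[(315+a/5,180+b/5) for a,b in p]
T=lambda u,z:print(px2w("top",u,z).round(4).tolist())
S=lambda u,z:print(px2w("scene",u,z).round(4).tolist())
print("hole");T(c1((598,293)),.049);S(c4((102,174)),.049)
print("stub");T(c1((421,217)),.104);S(c4((311,114)),.104)
print("box top");T(c1((388,97),(592,158),(520,372),(308,300)),.083);S(c4((167,45),(408,75),(400,262),(138,228)),.083)
print("handle");T(c2((168,168),(470,153),(470,188),(168,203)),.084);S(c3((75,143),(515,93),(522,135),(85,180)),.084)
print("tabs");T(c1((580,245),(645,268),(608,345),(553,325)),.049);S(c4((68,133),(145,143),(135,215),(58,205)),.049)
print("tip", px2w("scene",c3((592,312)),.021), px2w("top",c2((130,208)),.076))
print("rest cheeks",px2w("top",c2((227,140),(392,130),(178,229),(402,214)),.074))
```

```text
hole
[[0.58, 0.1612, 0.049]]
[[0.5852, 0.1608, 0.049]]
stub
[[0.6008, 0.2421, 0.104]]
[[0.6081, 0.241, 0.104]]
box top
[[0.6658, 0.2658, 0.083], [0.6387, 0.1648, 0.083], [0.5321, 0.1929, 0.083], [0.5633, 0.2967, 0.083]]
[[0.5411, 0.1948, 0.083], [0.5685, 0.2989, 0.083], [0.6742, 0.2661, 0.083], [0.6465, 0.1618, 0.083]]
handle
[[0.5337, -0.1607, 0.084], [0.5431, -0.2689, 0.084], [0.5304, -0.2688, 0.084], [0.521, -0.1608, 0.084]]
[[0.5392, -0.2697, 0.084], [0.5315, -0.1624, 0.084], [0.5461, -0.1598, 0.084], [0.552, -0.2655, 0.084]]
tabs
[[0.6039, 0.1714, 0.049], [0.5935, 0.1389, 0.049], [0.5543, 0.1549, 0.049], [0.5632, 0.1822, 0.049]]
[[0.5593, 0.1498, 0.049], [0.5683, 0.1834, 0.049], [0.6103, 0.171, 0.049], [0.6017, 0.1384, 0.049]]
tip [[ 0.54805417 -0.15171055  0.021     ]] [[ 0.52032387 -0.14830529  0.076     ]]
rest cheeks [[ 0.5468107  -0.18320888  0.074     ]
 [ 0.55267935 -0.24279028  0.074     ]
 [ 0.51372535 -0.16579077  0.074     ]
 [ 0.5220777  -0.24623078  0.074     ]]
```

```bash
cat >> h.py <<'E'
def toolR(phi):  # tool z horizontal at angle phi (rad), tool y down
    c,s=np.cos(phi),np.sin(phi)
    return np.array([[s,0,c],[-c,0,s],[0,-1,0]])
def plan(pos,phi_deg=None,o=None):
    """total shift (tool axes now, mm) and turn (deg, tool axes)"""
    o=o or robot.get_obs(); A=R.from_quat(o["tool_rot"]).as_matrix()
    B=A if phi_deg is None else toolR(np.radians(phi_deg))
    d=A.T@(np.array(pos)-o["position"]); w=R.from_matrix(A.T@B).as_rotvec(degrees=True)
    print("shift/100mm",(d*10).round(4),"turn/180",(w/180).round(5)," turn deg",w.round(2))
def st():
    o=robot.get_obs(); A=R.from_quat(o["tool_rot"]).as_matrix()
    print("t",round(o["time"],2),"pos",o["position"].round(4),"phi",np.degrees(np.arctan2(A[1,2],A[0,2])).round(2),"ydown",A[:,1].round(4),"F",o["ft_force"].round(2),"M",o["moment"].round(3),"w",round(o["grip_width"],4),"q",o["q"].round(2))
    return o
E
python3 - <<'E'
from h import *
st()
P=eyes.camera_params("wrist"); Rm=cv2.Rodrigues(P["rvec"])[0]; c=-Rm.T@P["tvec"]
o=robot.get_obs();A=R.from_quat(o["tool_rot"]).as_matrix()
print("cam in tool",A.T@(c-o["position"]),"cam axes in tool (cols)\n",(A.T@Rm.T).round(3), "axis hit at z0", px2w("wrist",[(276,208)],0.05))
E
```

```text
t 0.15 pos [0.1897 0.595  0.2468] phi 72.31 ydown [-8.0e-04 -1.5e-03 -1.0e+00] F [-0.17  0.72 -0.57] M [ 0.01  -0.015 -0.043] w 0.0871 q [ 1.08  0.53  1.43  0.    1.18 -0.18]
cam in tool [-0.07042024 -0.13636474  0.00030674] cam axes in tool (cols)
 [[ 0.001  0.966  0.26 ]
 [ 0.    -0.26   0.966]
 [ 1.    -0.001 -0.   ]] axis hit at z0 [[0.20754907 0.58910308 0.05      ]]
```

Run:
```python
from h import *
plan((.55,.13,.27),-15)
```

```text
shift/100mm [ 4.846  -0.2278 -3.3349] turn/180 [4.9000e-04 4.8503e-01 3.2000e-04]  turn deg [9.000e-02 8.731e+01 6.000e-02]
```

Call:
play_rows(series=[[1,0.323,-0.0152,-0.2223,0,0,0],[1,0.323,-0.0152,-0.2223,0,0,0],[1,0.323,-0.0152,-0.2223,0,0,0],[1,0.323,-0.0152,-0.2223,0,0,0],[1,0.323,-0.0152,-0.2223,0,0,0],[1,0.323,-0.0152,-0.2223,0,0,0],[1,0.323,-0.0152,-0.2223,0,0,0],[1,0.323,-0.0152,-0.2223,0,0,0],[1,0.323,-0.0152,-0.2223,0,0,0],[1,0.323,-0.0152,-0.2223,0,0,0],[1,0.323,-0.0152,-0.2223,0,0,0],[1,0.323,-0.0152,-0.2223,0,0,0]])

```text
time: 1.15
position: [0.4788, 0.2217, 0.2658]
tool_rot: [0.699, -0.109, 0.109, -0.699]
ft_force: [0.7, 1.3, -0.9]
grip_width: 0.087
```

Call:
play_rows(series=[[1,0.323,-0.0152,-0.2223,0,0,0],[1,0.323,-0.0152,-0.2223,0,0,0],[1,0.323,-0.0152,-0.2223,0,0,0],[1,0,0,0,0,0.0373,0],[1,0,0,0,0,0.0373,0],[1,0,0,0,0,0.0373,0],[1,0,0,0,0,0.0373,0],[1,0,0,0,0,0.0373,0],[1,0,0,0,0,0.0373,0],[1,0,0,0,0,0.0373,0],[1,0,0,0,0,0.0373,0],[1,0,0,0,0,0.0373,0]])

```text
time: 2.15
position: [0.5499, 0.1305, 0.27]
tool_rot: [0.548, -0.447, 0.447, -0.548]
ft_force: [-1.3, 0.3, -1.4]
grip_width: 0.0871
```

Call:
play_rows(series=[[1,0,0,0,0,0.0373,0],[1,0,0,0,0,0.0373,0],[1,0,0,0,0,0.0373,0],[1,0,0,0,0,0.0373,0],[1,0,0,0,0,0,0],[1,0,0,0,0,0,0]])

```text
time: 2.65
position: [0.55, 0.1305, 0.2701]
tool_rot: [-0.432, 0.56, -0.56, 0.431]
ft_force: [0.1, -0.2, -0.4]
grip_width: 0.0865
```

Run:
```python
from h import *
st()
P=eyes.camera_params("wrist"); im=eyes.camera("wrist"); cv2.imwrite("pics/b_wrist.png",im[:,:,::-1])
print(P)
print(w2px("wrist",[(.582,.161,.049)],P))
```

```text
t 2.65 pos [0.55   0.1305 0.2701] phi -14.8 ydown [-6.e-04 -1.e-04 -1.e+00] F [ 0.1  -0.2  -0.45] M [-0.086  0.06  -0.   ] w 0.0865 q [ 0.04  0.42  1.56 -0.    1.16  0.29]
{'K': array([[362.70568971,   0.        , 276.06794673],
       [  0.        , 362.70568971, 208.4592016 ],
       [  0.        ,   0.        ,   1.        ]]), 'D': array([-0.06299558,  0.        ,  0.        ,  0.        ,  0.        ]), 'rvec': array([-2.85567942,  0.37155664,  0.05070689]), 'tvec': array([-0.49852374,  0.22049867,  0.4810908 ])}
[[299.40044819 146.3800905 ]]
```

View pics/b_wrist.png

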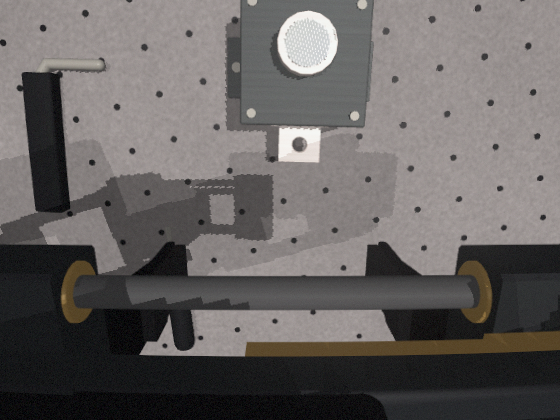

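The wrist view shows the tab's hole at about (300,144), stub centre at (307,42), and the front box edge from (241,124) to (366,127).

Run:
```python
from h import *
crop("pics/b_wrist.png","pics/c5.png",230,0,380,170,4)
```

```text
(no output)
```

View pics/c5.png

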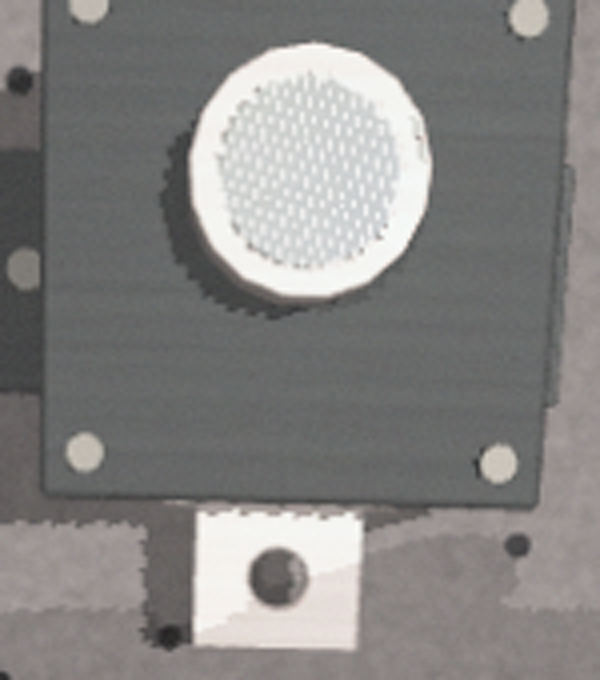

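Run:
```python
from h import *
c=lambda *p:[(230+a/4,b/4) for a,b in p]
D=lambda v:np.degrees(np.arctan2(v[1],v[0]))
h=px2w("wrist",c((278,577)),.049)[0]; print("hole",h.round(4))
s=px2w("wrist",c((310,170)),.104)[0]; print("stub",s.round(4),"dir",D(s-h),"dist",np.linalg.norm((s-h)[:2]))
e=px2w("wrist",c((44,495),(538,507)),.083); print("front edge",e.round(4),D(e[0]-e[1])-90,np.linalg.norm(e[0]-e[1]))
t=px2w("wrist",c((192,646),(357,650),(362,512),(197,510)),.049);print("tab",t.round(4),D(t[0]-t[1])-90,np.linalg.norm(t[0]-t[1]))
b=px2w("wrist",c((88,6),(529,16),(499,463),(85,452)),.083);print("screws",b.round(4),D(b[0]-b[3]),D(b[1]-b[2]),D(b[0]-b[1])-90,D(b[3]-b[2])-90,b.mean(0))
```

```text
hole [0.5827 0.163  0.049 ]
stub [0.6057 0.2435 0.104 ] dir 74.03281675457109 dist 0.0837723742894813
front edge [[0.5363 0.1968 0.083 ]
 [0.6402 0.1668 0.083 ]] 73.91465076687581 0.1081419612454012
tab [[0.5581 0.152  0.049 ]
 [0.5972 0.1406 0.049 ]
 [0.6061 0.173  0.049 ]
 [0.5676 0.1836 0.049 ]] 73.82826672275496 0.04080901132168563
screws [[0.5721 0.289  0.083 ]
 [0.659  0.2646 0.083 ]
 [0.6339 0.1782 0.083 ]
 [0.5474 0.2032 0.083 ]] 73.95834442714737 73.77851375272098 74.28037816485593 73.81031745543146 [0.60310391 0.23375252 0.083     ]
```

Run:
```python
from h import *
plan((.535,-.215,.24),5)
```

```text
shift/100mm [3.3785 0.3017 0.7384] turn/180 [ 1.5000e-04 -1.1006e-01  2.0000e-05]  turn deg [  0.03 -19.81   0.  ]
```

Call:
play_rows(series=[[1,0.375,0.0335,0.082,0,0,0],[1,0.375,0.0335,0.082,0,0,0],[1,0.375,0.0335,0.082,0,0,0],[1,0.375,0.0335,0.082,0,0,0],[1,0.375,0.0335,0.082,0,0,0],[1,0.375,0.0335,0.082,0,0,0],[1,0.375,0.0335,0.082,0,0,0],[1,0.375,0.0335,0.082,0,0,0],[1,0.375,0.0335,0.082,0,0,0],[1,0,0,0,0,-0.037,0],[1,0,0,0,0,-0.037,0],[1,0,0,0,0,-0.036,0]])

```text
time: 3.7
position: [0.5339, -0.2158, 0.2398]
tool_rot: [0.522, -0.477, 0.477, -0.522]
ft_force: [-0.3, -0.7, 0.4]
grip_width: 0.0871
```

Call:
play_rows(series=[[1,0,0,0,0,0,0],[1,0,0,0,0,0,0]])

```text
time: 3.87
position: [0.5342, -0.2147, 0.2401]
tool_rot: [-0.52, 0.479, -0.479, 0.52]
ft_force: [-0.0, 0.0, 0.2]
grip_width: 0.087
```

Run:
```python
from h import *
st()
im=eyes.camera("wrist"); cv2.imwrite("pics/d_wrist.png",im[:,:,::-1])
```

```text
t 3.87 pos [ 0.5342 -0.2147  0.2401] phi 4.72 ydown [-1.e-04  1.e-04 -1.e+00] F [-0.01  0.02  0.24] M [-0.089  0.08   0.006] w 0.087 q [-0.58  0.47  1.57  0.    1.11 -0.66]
```

View pics/d_wrist.png

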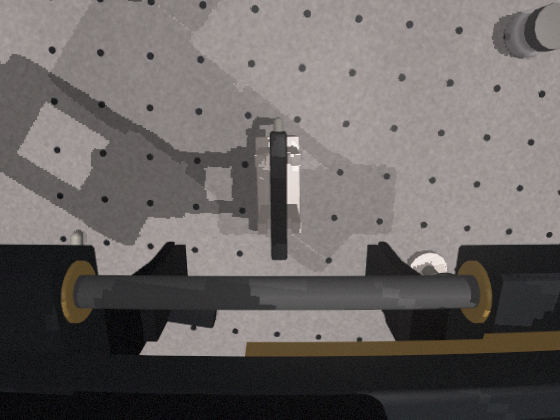

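Run:
```python
from h import *
crop("pics/d_wrist.png","pics/c6.png",240,110,320,270,4)
```

```text
(no output)
```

View pics/c6.png

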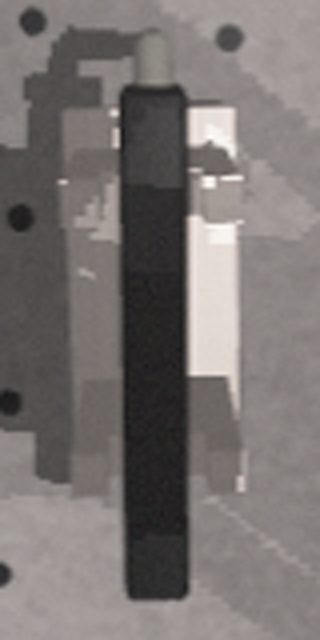

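Run:
```python
from h import *
c=lambda *p:[(240+a/4,110+b/4) for a,b in p]
D=lambda v:np.degrees(np.arctan2(v[1],v[0]))
e=px2w("wrist",c((122,88),(187,88),(187,599),(127,599)),.084)
print(e.round(4)); a=(e[0]+e[1])/2;b=(e[2]+e[3])/2; print("ctr",(a+b)/2,"len",np.linalg.norm(a-b),"yaw",D(a-b), D(e[0]-e[3]),D(e[1]-e[2]))
k=px2w("wrist",c((154,32)),.072)[0];print("shank outer",k, np.linalg.norm(k[:2]-(a+b)[:2]/2))
r=px2w("wrist",c((63,106),(238,106),(242,490),(72,490)),.008);print(r.round(4))
r=px2w("wrist",c((236,106),(242,490)),.008);print(D(r[0]-r[1]))
```

```text
[[ 0.5259 -0.16    0.084 ]
 [ 0.5387 -0.159   0.084 ]
 [ 0.5485 -0.2675  0.084 ]
 [ 0.5355 -0.2686  0.084 ]]
ctr [ 0.53713877 -0.21375089  0.084     ] len 0.10896899830175175 yaw 95.09390089855174 95.05045539977557 95.13734493474756
shank outer [ 0.53138701 -0.14889365  0.072     ] 0.06511177996742931
[[ 0.5107 -0.1699  0.008 ]
 [ 0.5543 -0.1663  0.008 ]
 [ 0.5654 -0.2671  0.008 ]
 [ 0.52   -0.2708  0.008 ]]
96.52816482677892
```

Run:
```python
from h import *
plan((.5371,-.2138,.078),5.1)
```

```text
shift/100mm [-0.0044  1.6215  0.0294] turn/180 [ 2.00e-05 -2.03e-03 -3.00e-05]  turn deg [ 0.   -0.37 -0.01]
```

Call:
play_rows(series=[[1,-0.0022,0,0.0147,0,-0.002,0],[1,-0.0022,0.25,0.0147,0,0,0],[1,0,0.3,0,0,0,0],[1,0,0.3,0,0,0,0],[1,0,0.25,0,0,0,0],[1,0,0.2,0,0,0,0],[1,0,0.15,0,0,0,0],[1,0,0.1,0,0,0,0],[1,0,0.07,0,0,0,0],[1,0,0,0,0,0,0],[1,0,0,0,0,0,0]])

```text
time: 4.83
position: [0.5375, -0.214, 0.0785]
tool_rot: [-0.522, 0.477, -0.477, 0.522]
ft_force: [-0.1, -0.7, 0.6]
grip_width: 0.0872
```

Run:
```python
from h import *
st();plan((.5371,-.2138,.078),5.1)
im=eyes.camera("wrist"); cv2.imwrite("pics/e_wrist.png",im[:,:,::-1])
```

```text
t 4.83 pos [ 0.5375 -0.214   0.0785] phi 5.19 ydown [ 6.e-04 -3.e-04 -1.e+00] F [-0.06 -0.74  0.59] M [-0.048  0.023  0.009] w 0.0872 q [-0.57  0.71  1.68  0.    0.76 -0.66]
shift/100mm [-0.0023  0.0052 -0.0041] turn/180 [-0.00016  0.00049  0.00013]  turn deg [-0.03  0.09  0.02]
```

View pics/e_wrist.png

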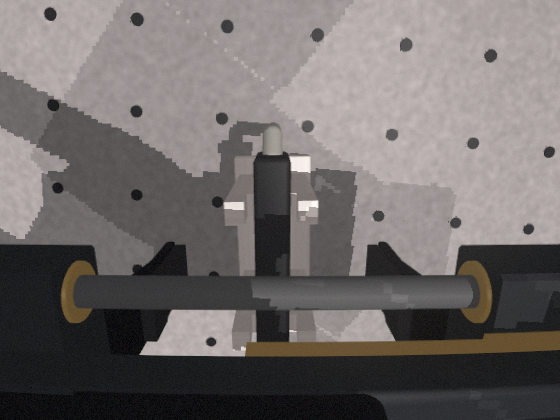

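Call:
play_rows(series=[[0,0,0,0,0,0,0],[0,0,0,0,0,0,0],[0,0,0,0,0,0,0],[0,0,0,0,0,0,0],[0,0,0,0,0,0,0],[0,0,0,0,0,0,0],[0,0,0,0,0,0,0],[0,0,0,0,0,0,0],[0,0,0,0,0,0,0],[0,0,0,0,0,0,0],[0,0,0,0,0,0,0],[0,0,0,0,0,0,0]], grip_force=50)

```text
time: 5.88
position: [0.5371, -0.2139, 0.0782]
tool_rot: [0.522, -0.477, 0.477, -0.522]
ft_force: [-0.5, -0.6, -0.4]
grip_width: 0.0149
```

Run:
```python
from h import *
st()
im=eyes.camera("wrist"); cv2.imwrite("pics/f_wrist.png",im[:,:,::-1]);crop("pics/f_wrist.png","pics/f2.png",150,100,400,350,2.4)
```

```text
t 5.88 pos [ 0.5371 -0.2139  0.0782] phi 5.19 ydown [-2.e-04  1.e-04 -1.e+00] F [-0.5  -0.64 -0.44] M [-0.1    0.174 -0.014] w 0.0149 q [-0.57  0.71  1.68 -0.    0.76 -0.66]
```

View pics/f2.png

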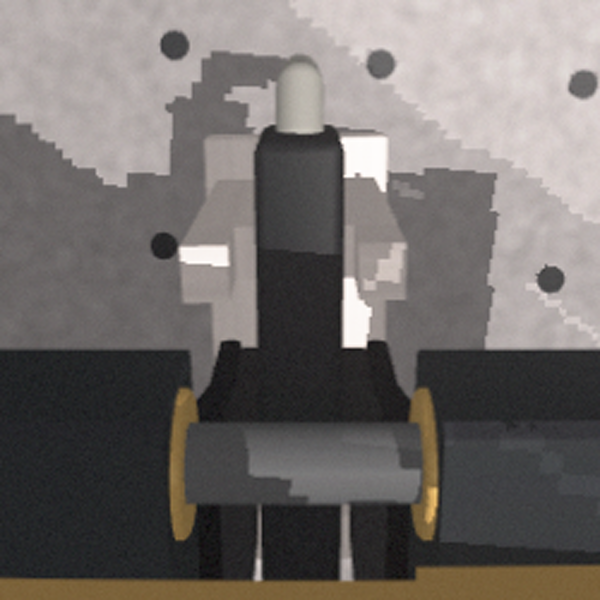

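Call:
play_rows(series=[[0,0,-0.05,0,0,0,0],[0,0,-0.1,0,0,0,0],[0,0,-0.15,0,0,0,0],[0,0,-0.2,0,0,0,0],[0,0,-0.15,0,0,0,0],[0,0,-0.05,0,0,0,0],[0,0,0,0,0,0,0],[0,0,0,0,0,0,0]])

```text
time: 6.6
position: [0.537, -0.2138, 0.1484]
tool_rot: [-0.522, 0.477, -0.477, 0.522]
ft_force: [-0.5, -0.2, -1.0]
grip_width: 0.0134
```

Run:
```python
from h import *
st()
im=eyes.camera("wrist"); cv2.imwrite("pics/g_wrist.png",im[:,:,::-1]);crop("pics/g_wrist.png","pics/g2.png",150,100,400,350,2.4)
# target: tip above hole
y=np.radians(74); h=np.array([.5827,.163]); t=h-.062*np.array([np.cos(y),np.sin(y)]); print(t)
plan((t[0],t[1],.148),-16)
```

```text
t 6.6 pos [ 0.537  -0.2138  0.1484] phi 5.19 ydown [ 3.e-04 -2.e-04 -1.e+00] F [-0.52 -0.19 -0.98] M [-0.11   0.028 -0.041] w 0.0134 q [-0.57  0.6   1.64 -0.    0.9  -0.66]
[0.56561048 0.10340177]
shift/100mm [-3.1309e+00 -6.0000e-04  5.7510e-01] turn/180 [ 0.00032  0.1177  -0.00015]  turn deg [ 0.06 21.19 -0.03]
```

View pics/g2.png

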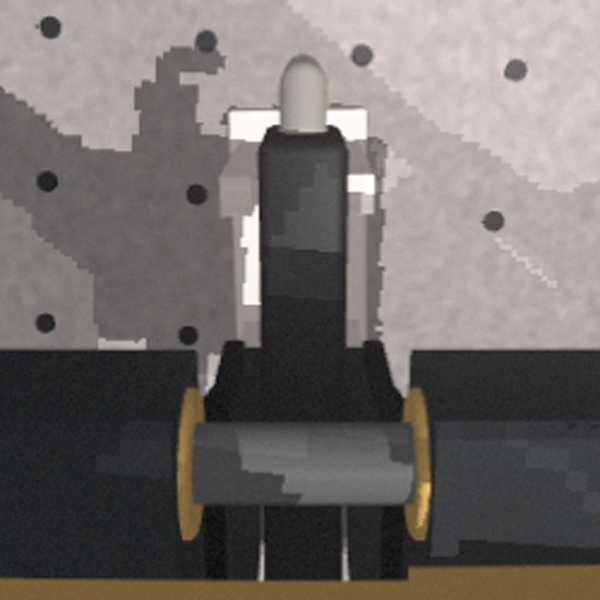

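Run:
```python
from h import *
c=lambda *p:[(150+a/2.4,100+b/2.4) for a,b in p]
o=robot.get_obs();A=R.from_quat(o["tool_rot"]).as_matrix()
for n,u,z in (("front top edge",c((304,130)),o["position"][2]+.006),("shank far",c((303,55)),o["position"][2]-.006)):
    w=px2w("wrist",u,z)[0]; print(n,(A.T@(w-o["position"])).round(4))
```

```text
front top edge [-0.0561 -0.006   0.0009]
shank far [-0.0667  0.006   0.0007]
```

Call:
play_rows(series=[[0,-0.15,0,0.03,0,0,0],[0,-0.3,0,0.055,0,0,0],[0,-0.35,0,0.064,0,0,0],[0,-0.35,0,0.064,0,0,0],[0,-0.35,0,0.064,0,0,0],[0,-0.35,0,0.064,0,0,0],[0,-0.35,0,0.064,0,0,0],[0,-0.3,0,0.056,0,0,0],[0,-0.2,0,0.037,0,0,0],[0,-0.12,0,0.022,0,0.03,0],[0,0,0,0,0,0.03,0],[0,0,0,0,0,0.03,0]])

```text
time: 7.65
position: [0.5621, 0.074, 0.147]
tool_rot: [-0.45, 0.547, -0.545, 0.448]
ft_force: [-0.9, -0.0, -1.2]
grip_width: 0.0139
```

Call:
play_rows(series=[[0,0,0,0,0,0.0277,0],[0,0,0,0,0,0,0],[0,0,0,0,0,0,0]])

```text
time: 7.9
position: [0.5625, 0.0724, 0.1473]
tool_rot: [-0.427, 0.565, -0.564, 0.426]
ft_force: [0.1, -0.6, -1.0]
grip_width: 0.0136
```

Run:
```python
from h import *
st();plan((.5656,.1034,.148),-16)
im=eyes.camera("wrist"); cv2.imwrite("pics/i_wrist.png",im[:,:,::-1]);crop("pics/i_wrist.png","pics/i2.png",180,0,400,250,3)
P=eyes.camera_params("wrist");print(w2px("wrist",[(.5827,.163,.049)],P))
```

```text
t 7.9 pos [0.5625 0.0724 0.1473] phi -15.84 ydown [-2.3e-03  3.0e-04 -1.0e+00] F [ 0.1  -0.64 -0.97] M [-0.119  0.114 -0.029] w 0.0136 q [-0.07  0.59  1.67  0.    0.89  0.21]
shift/100mm [-0.3064 -0.0068 -0.0545] turn/180 [7.2e-04 8.7e-04 9.0e-05]  turn deg [0.13 0.16 0.02]
[[266.37372904  75.23485004]]
```

View pics/i2.png

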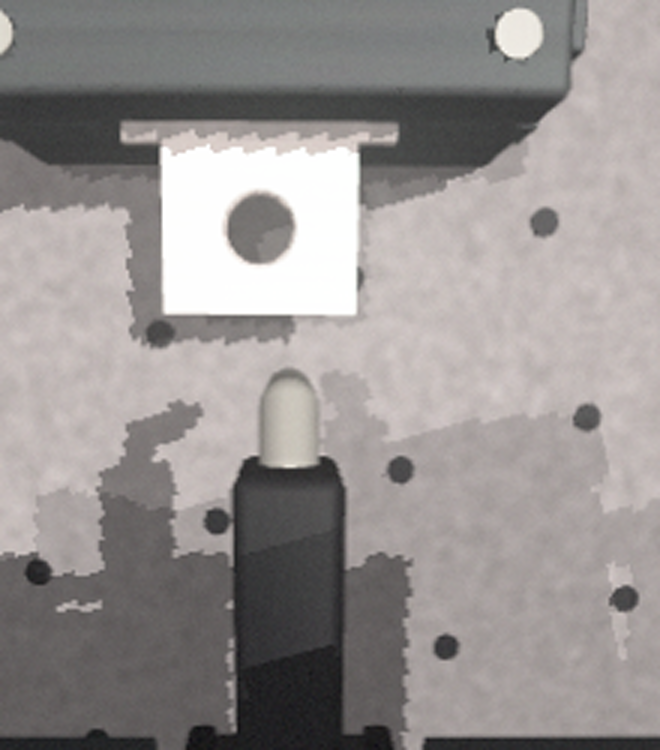

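Run:
```python
from h import *
h=px2w("wrist",[(180+260.5/3,228.5/3)],.049)[0];print("hole",h)
o=robot.get_obs();A=R.from_quat(o["tool_rot"]).as_matrix()
w=px2w("wrist",[(180+289/3,370/3)],o["position"][2]-.006)[0];print((A.T@(w-o["position"])).round(4))
w=px2w("wrist",[(180+289/3,463/3)],o["position"][2]+.006)[0];print((A.T@(w-o["position"])).round(4))
B=toolR(np.radians(-16)); t=h-B@np.array([-.0625,0,.0007]); print(t)
plan((t[0],t[1],.115),-16)
```

```text
hole [0.58281846 0.16239453 0.049     ]
[-0.0668  0.006   0.0007]
[-0.0563 -0.006   0.0007]
[0.56491824 0.10250862 0.049     ]
shift/100mm [-0.298   0.325  -0.0606] turn/180 [5.8e-04 7.7e-04 8.0e-05]  turn deg [0.1  0.14 0.01]
```

Call:
play_rows(series=[[0,-0.1,0,-0.02,0.0006,0.0008,0],[0,-0.1,0.05,-0.02,0,0,0],[0,-0.068,0.08,-0.016,0,0,0],[0,-0.03,0.08,-0.005,0,0,0],[0,0,0.08,0,0,0,0],[0,0,0.035,0,0,0,0],[0,0,0,0,0,0,0],[0,0,0,0,0,0,0]])

```text
time: 8.62
position: [0.5657, 0.1016, 0.1151]
tool_rot: [0.425, -0.565, 0.566, -0.425]
ft_force: [0.6, -0.5, -0.7]
grip_width: 0.0133
```

Run:
```python
from h import *
st();plan((.5649,.1025,.115),-16)
im=eyes.camera("wrist"); cv2.imwrite("pics/j_wrist.png",im[:,:,::-1]);crop("pics/j_wrist.png","pics/j2.png",200,60,360,220,4)
im=eyes.camera("scene"); cv2.imwrite("pics/j_scene.png",im[:,:,::-1]);crop("pics/j_scene.png","pics/j3.png",280,150,420,270,5)
```

```text
t 8.62 pos [0.5657 0.1016 0.1151] phi -16.16 ydown [ 7.e-04 -6.e-04 -1.e+00] F [ 0.56 -0.5  -0.67] M [-0.133  0.089  0.036] w 0.0133 q [-0.02  0.64  1.67 -0.    0.83  0.27]
shift/100mm [-0.0061  0.001  -0.0096] turn/180 [-0.00026 -0.0009   0.00013]  turn deg [-0.05 -0.16  0.02]
```

View pics/j2.png

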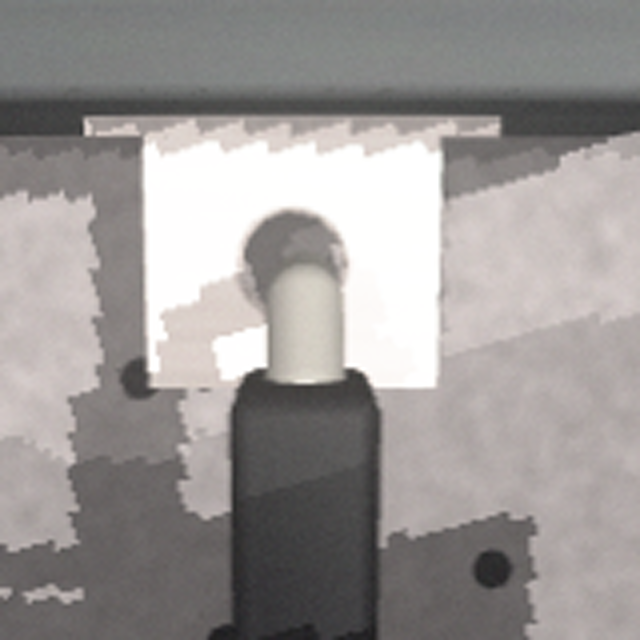

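View pics/j3.png

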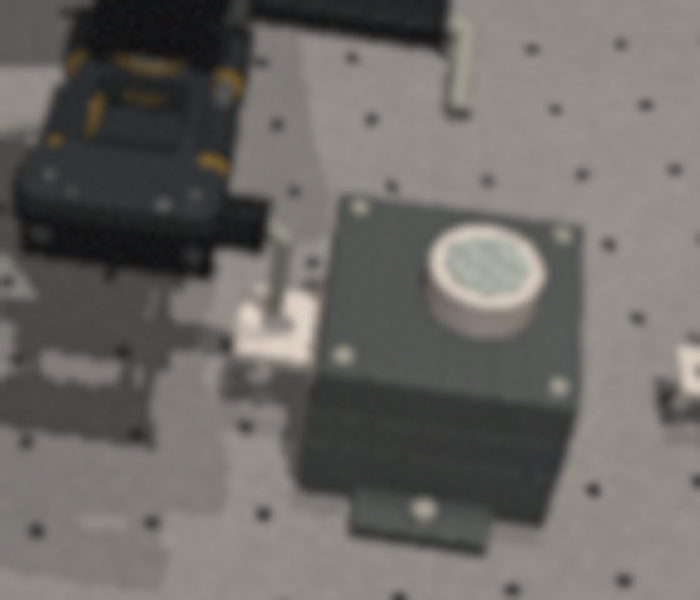

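Run:
```python
from h import *
o=st();A=R.from_quat(o["tool_rot"]).as_matrix()
h=px2w("wrist",[(200+295/4,60+260/4)],.049)[0];print("hole",h)
w=px2w("wrist",[(200+306/4,60+265/4)],o["position"][2]-.006)[0];sh=A.T@(w-o["position"]);print("shank far",sh.round(4))
print("hole in tool",(A.T@(h-o["position"])).round(4), "-> shift so tip=(-.0625,.,%.4f)"%sh[2])
```

```text
t 8.72 pos [0.5662 0.1016 0.1158] phi -16.17 ydown [ 2.3e-03 -6.0e-04 -1.0e+00] F [-0.01 -0.41 -0.33] M [-0.104  0.094 -0.034] w 0.0135 q [-0.02  0.64  1.67 -0.    0.83  0.27]
hole [0.58346068 0.16312719 0.049     ]
shank far [-0.0657  0.006   0.0008]
hole in tool [-0.0639  0.0668 -0.0007] -> shift so tip=(-.0625,.,0.0008)
```

Call:
play_rows(series=[[0,-0.015,0,-0.014,0,0,0],[0,0,0.03,0,0,0,0],[0,0,0.04,0,0,0,0],[0,0,0.04,0,0,0,0],[0,0,0.03,0,0,0,0],[0,0,0,0,0,0,0],[0,0,0,0,0,0,0]])

```text
time: 9.3
position: [0.5648, 0.1037, 0.1013]
tool_rot: [0.425, -0.565, 0.566, -0.425]
ft_force: [-0.1, -0.3, -0.5]
grip_width: 0.0135
```

Run:
```python
from h import *
o=st()
im=eyes.camera("wrist"); cv2.imwrite("pics/k_wrist.png",im[:,:,::-1]);crop("pics/k_wrist.png","pics/k2.png",200,60,360,220,4)
```

```text
t 9.3 pos [0.5648 0.1037 0.1013] phi -16.15 ydown [ 1.e-03 -5.e-04 -1.e+00] F [-0.1  -0.29 -0.52] M [-0.088  0.113  0.02 ] w 0.0135 q [-0.01  0.66  1.68 -0.    0.8   0.27]
```

View pics/k2.png

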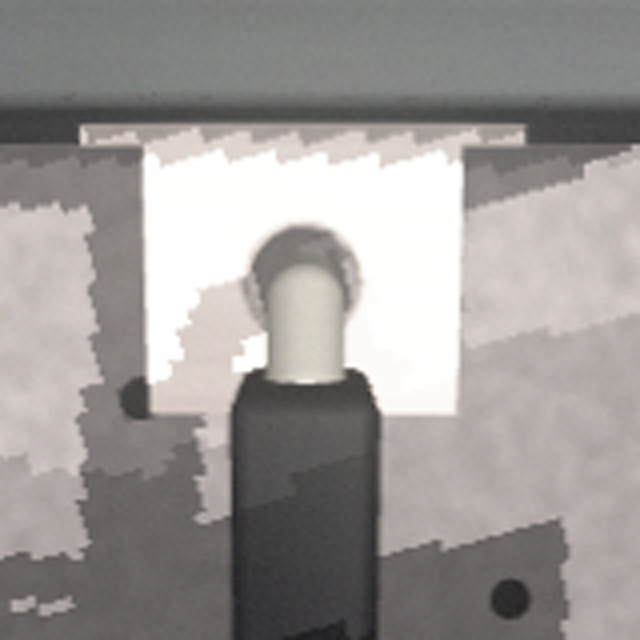

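Call:
play_rows(series=[[0,0,0.03,0,0,0,0],[0,0,0.04,0,0,0,0],[0,0,0.04,0,0,0,0],[0,0,0.04,0,0,0,0],[0,0,0.03,0,0,0,0],[0,0,0,0,0,0,0]], grip_force=60)

```text
time: 9.85
position: [0.5644, 0.1037, 0.0828]
tool_rot: [0.425, -0.565, 0.565, -0.425]
ft_force: [-0.2, 0.8, -1.1]
grip_width: 0.0134
```

Run:
```python
from h import *
o=st()
im=eyes.camera("wrist"); cv2.imwrite("pics/l_wrist.png",im[:,:,::-1]);crop("pics/l_wrist.png","pics/l2.png",200,60,360,220,4)
im=eyes.camera("scene"); cv2.imwrite("pics/l_scene.png",im[:,:,::-1]);crop("pics/l_scene.png","pics/l3.png",280,150,420,270,5)
o=st()
```

```text
t 9.85 pos [0.5644 0.1037 0.0828] phi -16.15 ydown [ 1.e-04 -5.e-04 -1.e+00] F [-0.22  0.76 -1.07] M [-0.126  0.024  0.014] w 0.0134 q [-0.01  0.69  1.69 -0.    0.76  0.27]
t 9.95 pos [0.5649 0.1038 0.0834] phi -16.14 ydown [ 1.3e-03 -5.0e-04 -1.0e+00] F [ 0.27  0.99 -0.8 ] M [-0.085  0.092 -0.001] w 0.0134 q [-0.01  0.69  1.69 -0.    0.76  0.27]
```

View pics/l2.png

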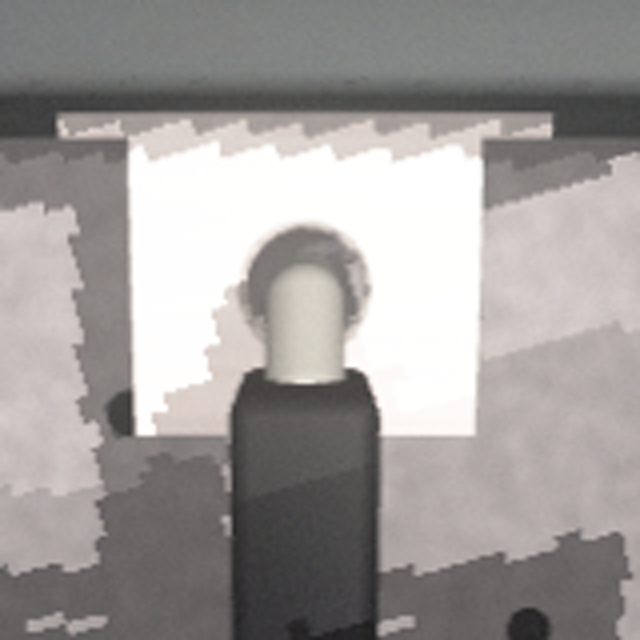

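View pics/l3.png

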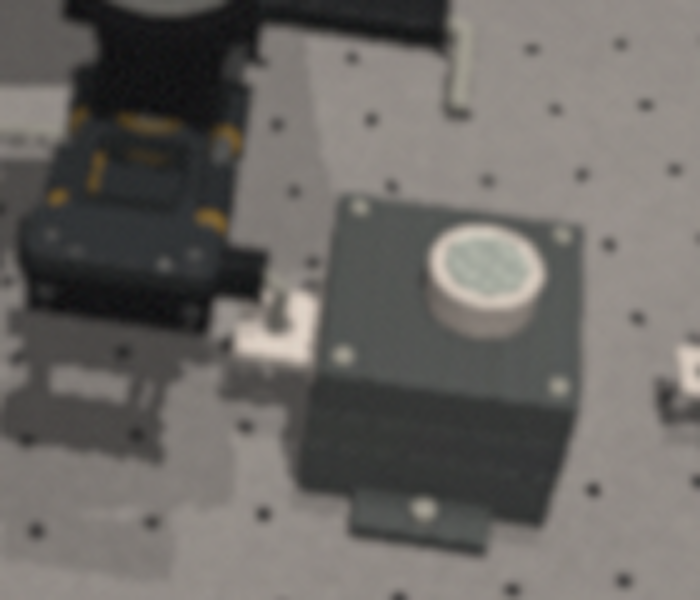

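Call:
play_rows(series=[[0,0.01,0,0,0,0,0],[0,0.02,0,0,0,0,0],[0,0.02,0,0,0,0,0],[0,0.03,0,0,0,0,0],[0,0.03,0,0,0,0,0],[0,0.03,0,0,0,0,0],[0,0.02,0,0,0,0,0],[0,0.01,0,0,0,0,0],[0,0,0,0,0,0,0]])

```text
time: 10.7
position: [0.5605, 0.0877, 0.0838]
tool_rot: [0.424, -0.565, 0.566, -0.425]
ft_force: [0.9, 5.1, -2.6]
grip_width: 0.013
```

```bash
cat >> h.py <<'E'
def pull():
    o=st(); d=np.array([-np.cos(np.radians(74)),-np.sin(np.radians(74)),0]); n=np.array([-d[1],d[0],0])
    p=np.array([.5647,.1037,.083]); print("adv mm",((o["position"]-p)@d*1e3).round(2),"lat",((o["position"]-p)@n*1e3).round(2),"pull N",(-o["ft_force"]@d).round(2),"lat N",(o["ft_force"]@n).round(2))
E
python3 - <<'E'
from h import *
pull()
im=eyes.camera("wrist"); cv2.imwrite("pics/m_wrist.png",im[:,:,::-1]);crop("pics/m_wrist.png","pics/m2.png",180,20,400,240,3)
pull()
E
```

```text
t 10.7 pos [0.5605 0.0877 0.0838] phi -16.18 ydown [ 2.6e-03  3.0e-04 -1.0e+00] F [ 0.94  5.14 -2.57] M [ 0.768 -0.134  0.02 ] w 0.013 q [-0.04  0.69  1.71  0.    0.75  0.24]
adv mm 16.48 lat 0.41 pull N 5.2 lat N -0.51
t 10.75 pos [0.5605 0.0877 0.0838] phi -16.17 ydown [ 2.5e-03  1.0e-04 -1.0e+00] F [ 1.32  4.04 -2.08] M [ 0.793 -0.19   0.082] w 0.0134 q [-0.04  0.69  1.71  0.    0.75  0.24]
adv mm 16.5 lat 0.39 pull N 4.25 lat N 0.15
```

View pics/m2.png

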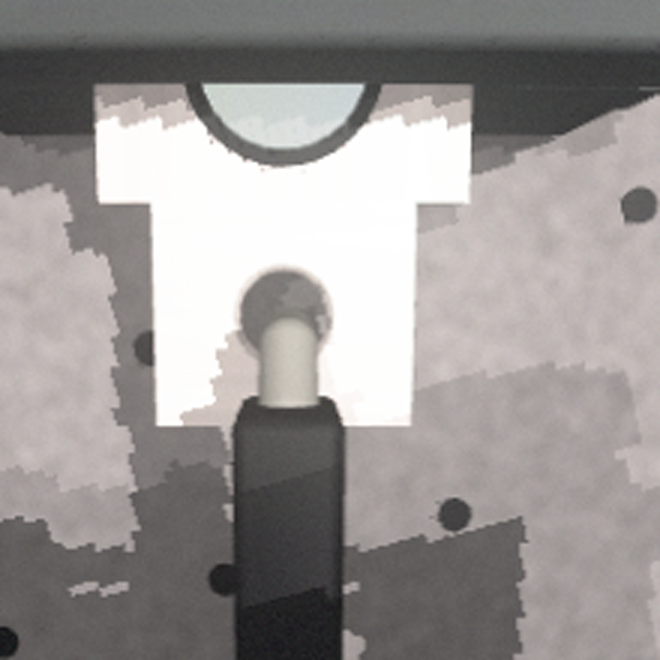

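Call:
play_rows(series=[[0,0.01,0,0,0,0,0],[0,0.02,0,0,0,0,0],[0,0.03,0,0,0,0,0],[0,0.03,0,0,0,0,0],[0,0.03,0,0,0,0,0],[0,0.03,0,0,0,0,0],[0,0.03,0,0,0,0,0],[0,0.03,0,0,0,0,0],[0,0.02,0,0,0,0,0],[0,0.01,0,0,0,0,0],[0,0,0,0,0,0,0]])

```text
time: 11.67
position: [0.5537, 0.0643, 0.0838]
tool_rot: [0.424, -0.565, 0.566, -0.425]
ft_force: [0.5, 3.4, -1.2]
grip_width: 0.0132
```

Run:
```python
from h import *
pull()
im=eyes.camera("wrist"); cv2.imwrite("pics/n_wrist.png",im[:,:,::-1]);crop("pics/n_wrist.png","pics/n2.png",180,20,400,240,3)
pull()
```

```text
t 11.67 pos [0.5537 0.0643 0.0838] phi -16.15 ydown [ 2.1e-03 -5.0e-04 -1.0e+00] F [ 0.52  3.38 -1.24] M [ 0.619 -0.169 -0.038] w 0.0132 q [-0.08  0.68  1.73 -0.    0.73  0.2 ]
adv mm 40.89 lat 0.3 pull N 3.39 lat N -0.43
t 11.72 pos [0.5537 0.0643 0.0838] phi -16.15 ydown [ 2.e-03 -6.e-04 -1.e+00] F [ 0.36  4.11 -2.06] M [ 0.55  -0.115 -0.001] w 0.0134 q [-0.08  0.68  1.73 -0.    0.73  0.2 ]
adv mm 40.89 lat 0.3 pull N 4.05 lat N -0.79
```

View pics/n2.png

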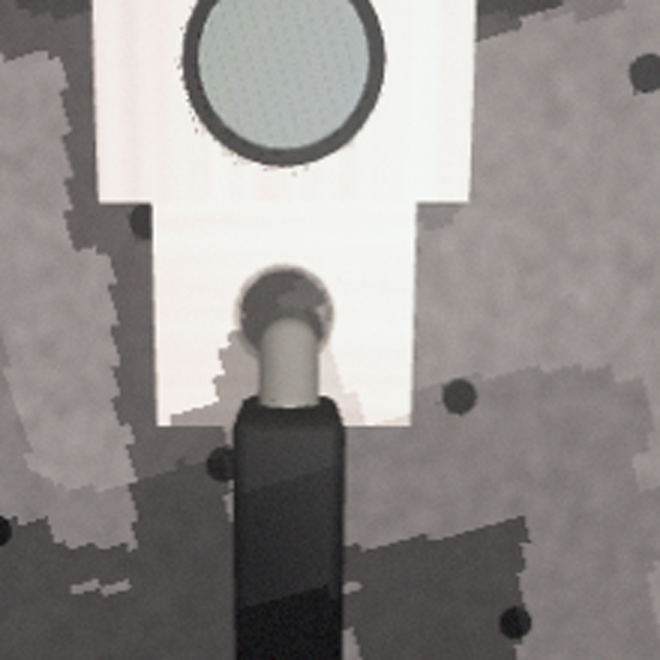

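Call:
play_rows(series=[[0,0.01,0,0,0,0,0],[0,0.01,0,0,0,0,0],[0,0.01,0,0,0,0,0],[0,0,0,0,0,0,0]])

```text
time: 12.05
position: [0.5529, 0.0615, 0.0837]
tool_rot: [0.424, -0.565, 0.566, -0.425]
ft_force: [1.5, 4.6, -1.2]
grip_width: 0.0136
```

Call:
play_rows(series=[[0,0.01,0,0,0,0,0],[0,0.01,0,0,0,0,0]])

```text
time: 12.22
position: [0.5524, 0.0597, 0.0837]
tool_rot: [0.424, -0.565, 0.566, -0.425]
ft_force: [2.1, 4.7, -2.8]
grip_width: 0.0137
```

Call:
play_rows(series=[[0,0.01,0,0,0,0,0],[0,0.005,0,0,0,0,0]])

```text
time: 12.38
position: [0.5519, 0.0582, 0.0838]
tool_rot: [0.424, -0.565, 0.566, -0.425]
ft_force: [1.0, 4.3, -1.0]
grip_width: 0.0137
```

```bash
python3 -c "
from h import *
pull()"
```

```text
t 12.38 pos [0.5519 0.0582 0.0838] phi -16.14 ydown [ 2.2e-03 -4.0e-04 -1.0e+00] F [ 0.97  4.26 -0.98] M [ 0.785 -0.193 -0.033] w 0.0137 q [-0.1   0.68  1.74 -0.    0.72  0.19]
adv mm 47.23 lat 0.27 pull N 4.37 lat N -0.24
```

Call:
play_rows(series=[[0,0.007,0,0,0,0,0],[0,0.007,0,0,0,0,0]])

```text
time: 12.55
position: [0.5515, 0.0569, 0.0837]
tool_rot: [0.424, -0.565, 0.566, -0.425]
ft_force: [1.9, 5.6, -2.2]
grip_width: 0.0133
```

Call:
play_rows(series=[[0,0.007,0,0,0,0,0],[0,0.007,0,0,0,0,0]])

```text
time: 12.72
position: [0.5512, 0.0556, 0.0837]
tool_rot: [0.424, -0.565, 0.566, -0.425]
ft_force: [1.6, 4.2, -1.8]
grip_width: 0.0138
```

```bash
python3 -c "
from h import *
pull()"
```

```text
t 12.72 pos [0.5512 0.0556 0.0837] phi -16.14 ydown [ 2.1e-03 -4.0e-04 -1.0e+00] F [ 1.55  4.23 -1.75] M [ 0.771 -0.236 -0.013] w 0.0138 q [-0.1   0.68  1.74 -0.    0.72  0.18]
adv mm 50.01 lat 0.24 pull N 4.5 lat N 0.33
```

Call:
play_rows(series=[[0,0.004,0,0,0,0,0],[0,0.004,0,0,0,0,0]])

```text
time: 12.88
position: [0.5509, 0.0548, 0.0837]
tool_rot: [0.424, -0.565, 0.566, -0.425]
ft_force: [1.6, 4.4, -1.7]
grip_width: 0.0134
```

Call:
play_rows(series=[[0,0.004,0,0,0,0,0],[0,0.004,0,0,0,0,0]])

```text
time: 13.05
position: [0.5507, 0.054, 0.0837]
tool_rot: [0.424, -0.565, 0.566, -0.425]
ft_force: [1.3, 5.6, -1.8]
grip_width: 0.0133
```

Call:
play_rows(series=[[0,0.004,0,0,0,0,0],[0,0.004,0,0,0,0,0]])

```text
time: 13.22
position: [0.5505, 0.0532, 0.0837]
tool_rot: [0.424, -0.565, 0.566, -0.425]
ft_force: [1.6, 5.6, -2.5]
grip_width: 0.0135
```

Call:
play_rows(series=[[0,0.004,0,0,0,0,0],[0,0.004,0,0,0,0,0]])

```text
time: 13.38
position: [0.5503, 0.0528, 0.0837]
tool_rot: [0.424, -0.565, 0.566, -0.425]
ft_force: [1.9, 6.6, -1.9]
grip_width: 0.0132
```

Call:
play_rows(series=[[0,0.004,0,0,0,0,0],[0,0,0,0,0,0,0]])

```text
time: 13.55
position: [0.5503, 0.0526, 0.0837]
tool_rot: [0.424, -0.565, 0.566, -0.425]
ft_force: [1.8, 7.5, -3.1]
grip_width: 0.0135
```

```bash
python3 -c "
from h import *
pull()"
```

```text
t 13.55 pos [0.5503 0.0526 0.0837] phi -16.18 ydown [ 2.5e-03  5.0e-04 -1.0e+00] F [ 1.85  7.49 -3.13] M [ 1.038 -0.261  0.035] w 0.0135 q [-0.11  0.67  1.74  0.    0.72  0.17]
adv mm 53.12 lat 0.24 pull N 7.71 lat N -0.29
```

Call:
play_rows(series=[[0,0.004,0,0,0,0,0],[0,0.004,0,0,0,0,0],[0,0,0,0,0,0,0]])

```text
time: 13.8
position: [0.5501, 0.0522, 0.0836]
tool_rot: [0.424, -0.565, 0.566, -0.426]
ft_force: [2.0, 8.2, -2.5]
grip_width: 0.0135
```

```bash
python3 -c "
from h import *
pull()"
```

```text
t 13.8 pos [0.5501 0.0522 0.0836] phi -16.19 ydown [ 0.0026  0.001  -1.    ] F [ 2.04  8.15 -2.49] M [ 1.394 -0.388  0.038] w 0.0135 q [-0.11  0.67  1.74  0.    0.72  0.17]
adv mm 53.54 lat 0.19 pull N 8.4 lat N -0.28
```

Call:
play_rows(series=[[0,0.004,0,0,0,0,0],[0,0.004,0,0,0,0,0],[0,0,0,0,0,0,0]])

```text
time: 14.05
position: [0.55, 0.0518, 0.0836]
tool_rot: [0.423, -0.565, 0.566, -0.426]
ft_force: [3.1, 8.4, -3.6]
grip_width: 0.0136
```

```bash
python3 -c "
from h import *
pull();im=eyes.camera('wrist'); cv2.imwrite('pics/o_wrist.png',im[:,:,::-1]);crop('pics/o_wrist.png','pics/o2.png',180,20,400,240,3);pull()"
```

```text
t 14.05 pos [0.55   0.0518 0.0836] phi -16.21 ydown [ 0.0029  0.0016 -1.    ] F [ 3.06  8.4  -3.59] M [ 1.587 -0.413  0.039] w 0.0136 q [-0.11  0.67  1.75  0.    0.72  0.17]
adv mm 53.97 lat 0.18 pull N 8.92 lat N 0.63
t 14.1 pos [0.55   0.0518 0.0836] phi -16.2 ydown [ 0.0029  0.0015 -1.    ] F [ 2.17  8.26 -3.92] M [ 1.606 -0.414  0.026] w 0.0135 q [-0.11  0.67  1.75  0.    0.72  0.17]
adv mm 53.98 lat 0.2 pull N 8.54 lat N -0.19
```

View pics/o2.png

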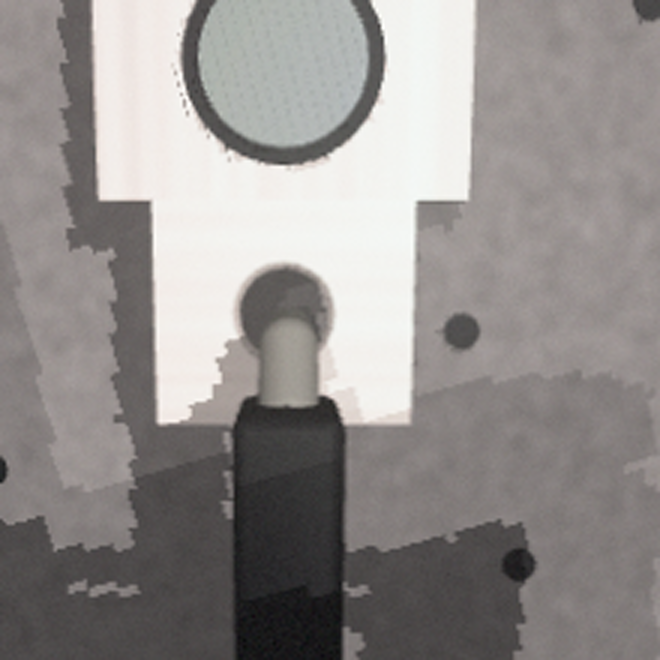

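Call:
play_rows(series=[[0,0.004,0,0,0,0,0],[0,0.004,0,0,0,0,0],[0,0.004,0,0,0,0,0],[0,0,0,0,0,0,0]])

```text
time: 14.43
position: [0.5498, 0.0511, 0.0835]
tool_rot: [0.423, -0.566, 0.566, -0.426]
ft_force: [3.7, 12.2, -5.2]
grip_width: 0.0133
```

```bash
python3 -c "
from h import *
pull();eyes.camera('wrist');pull()"
```

```text
t 14.43 pos [0.5498 0.0511 0.0835] phi -16.24 ydown [ 0.0033  0.0024 -1.    ] F [ 3.68 12.19 -5.24] M [ 1.898 -0.518 -0.021] w 0.0133 q [-0.11  0.67  1.75  0.    0.72  0.17]
adv mm 54.62 lat 0.19 pull N 12.73 lat N 0.18
t 14.48 pos [0.5498 0.0511 0.0835] phi -16.23 ydown [ 0.0033  0.0023 -1.    ] F [ 2.91 12.1  -4.58] M [ 1.887 -0.577  0.009] w 0.0131 q [-0.11  0.67  1.75  0.    0.72  0.17]
adv mm 54.63 lat 0.17 pull N 12.43 lat N -0.53
```

Call:
play_rows(series=[[0,-0.008,0,0,0,0,0],[0,-0.01,0,0,0,0,0],[0,-0.01,0,0,0,0,0],[0,-0.01,0,0,0,0,0],[0,-0.007,0,0,0,0,0],[0,0,0,0,0,0,0],[0,0,0,0,0,0,0]])

```text
time: 15.07
position: [0.5501, 0.0531, 0.0836]
tool_rot: [0.425, -0.565, 0.566, -0.425]
ft_force: [-0.7, -0.4, -1.5]
grip_width: 0.0136
```

```bash
python3 -c "
from h import *
pull();im=eyes.camera('wrist'); cv2.imwrite('pics/p_wrist.png',im[:,:,::-1]);crop('pics/p_wrist.png','pics/p2.png',180,20,400,240,3);pull()"
```

```text
t 15.07 pos [0.5501 0.0531 0.0836] phi -16.14 ydown [ 9.0e-04 -1.1e-03 -1.0e+00] F [-0.67 -0.41 -1.46] M [-0.098  0.095 -0.005] w 0.0136 q [-0.11  0.68  1.74 -0.    0.72  0.18]
adv mm 52.67 lat -0.08 pull N -0.58 lat N -0.53
t 15.12 pos [0.5501 0.0532 0.0836] phi -16.14 ydown [ 0.001 -0.001 -1.   ] F [-0.15  0.03 -1.91] M [-0.099  0.082 -0.005] w 0.0135 q [-0.11  0.68  1.74 -0.    0.72  0.18]
adv mm 52.59 lat -0.06 pull N -0.01 lat N -0.15
```

View pics/p2.png

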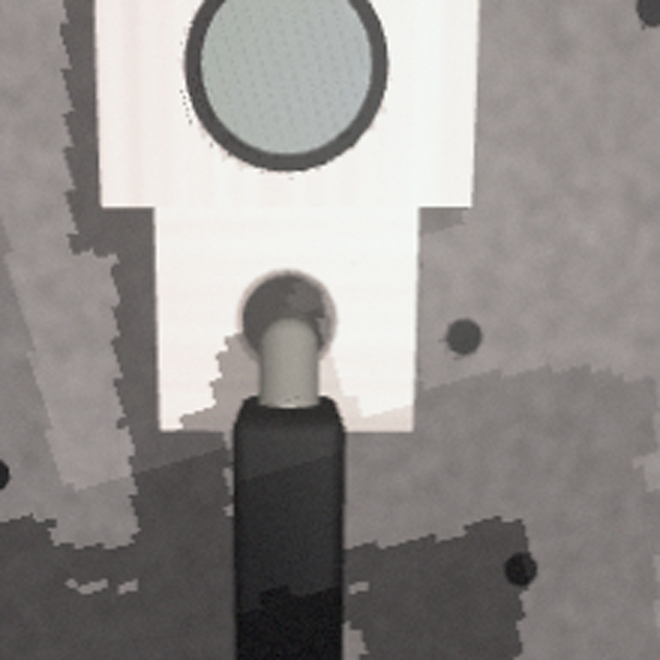

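Call:
play_rows(series=[[0,-0.007,0,0,0,0,0],[0,-0.008,0,0,0,0,0],[0,-0.007,0,0,0,0,0],[0,0,0,0,0,0,0],[0,0,-0.03,0,0,0,0],[0,0,-0.06,0,0,0,0]])

```text
time: 15.62
position: [0.5505, 0.0558, 0.0924]
tool_rot: [0.425, -0.565, 0.565, -0.425]
ft_force: [0.8, -0.4, -1.9]
grip_width: 0.0135
```

```bash
python3 -c "
from h import *
pull();im=eyes.camera('wrist'); cv2.imwrite('pics/q_wrist.png',im[:,:,::-1]);crop('pics/q_wrist.png','pics/q2.png',180,20,400,240,3);pull()"
```

```text
t 15.62 pos [0.5505 0.0558 0.0924] phi -16.14 ydown [ 1.e-04 -4.e-04 -1.e+00] F [ 0.75 -0.44 -1.86] M [-0.153  0.094 -0.012] w 0.0135 q [-0.1   0.66  1.74 -0.    0.74  0.18]
adv mm 49.94 lat -0.41 pull N -0.22 lat N 0.85
t 15.67 pos [0.5515 0.0558 0.0939] phi -16.13 ydown [ 2.9e-03 -7.0e-04 -1.0e+00] F [-0.77  0.65 -1.29] M [-0.071  0.074  0.019] w 0.0134 q [-0.1   0.66  1.74 -0.    0.74  0.18]
adv mm 49.73 lat 0.54 pull N 0.41 lat N -0.92
```

View pics/q2.png

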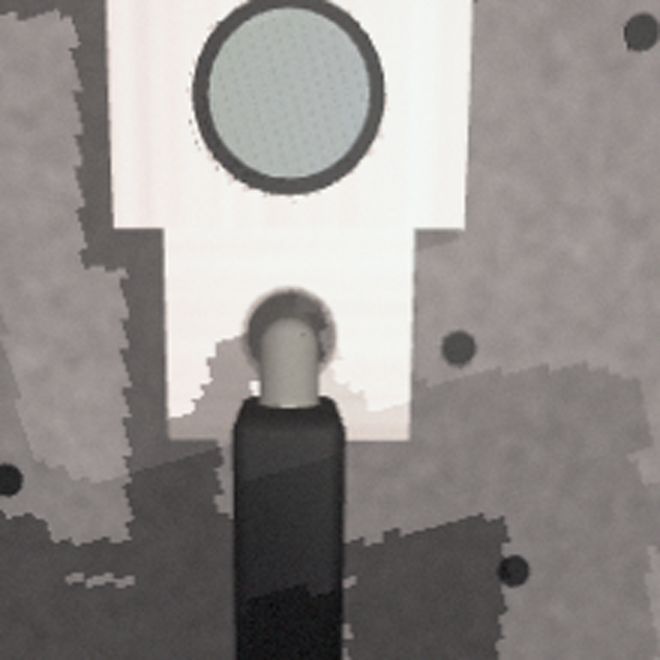

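Call:
play_rows(series=[[0,0,-0.06,0,0,0,0],[0,0,-0.08,0,0,0,0],[0,0,-0.1,0,0,0,0],[0,0,-0.15,0,0,0,0],[0,0,-0.15,0,0,0,0],[0,0,-0.05,0,0,0,0],[0,0,0,0,0,0,0],[0,0,0,0,0,0,0]])

```text
time: 16.33
position: [0.551, 0.0557, 0.1522]
tool_rot: [0.424, -0.564, 0.566, -0.425]
ft_force: [-0.2, 0.1, -0.8]
grip_width: 0.013
```

```bash
python3 -c "
from h import *
st();im=eyes.camera('wrist'); cv2.imwrite('pics/r_wrist.png',im[:,:,::-1])
plan((.5371,-.2139,.1484),5.19)"
```

```text
t 16.33 pos [0.551  0.0557 0.1522] phi -16.14 ydown [ 2.7e-03 -7.0e-04 -1.0e+00] F [-0.22  0.09 -0.78] M [-0.103  0.045 -0.054] w 0.013 q [-0.1   0.56  1.7  -0.    0.87  0.18]
shift/100mm [2.6282 0.0324 0.6202] turn/180 [-4.2000e-04 -1.1853e-01  1.1000e-04]  turn deg [-8.000e-02 -2.133e+01  2.000e-02]
```

View pics/r_wrist.png

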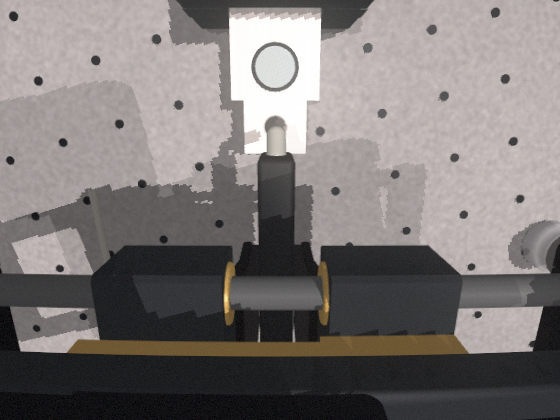

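Hook is clear, tray stays out. Measuring where the tray is left, then returning to the rest.

Call:
play_rows(series=[[0,0.12,0.004,0.03,0,0,0],[0,0.28,0.004,0.066,0,0,0],[0,0.35,0.004,0.082,0,0,0],[0,0.35,0.004,0.082,0,0,0],[0,0.35,0.004,0.082,0,0,0],[0,0.35,0.004,0.082,0,0,0],[0,0.35,0.004,0.082,0,0,0],[0,0.28,0.004,0.066,0,0,0],[0,0.198,0,0.048,0,0,0],[0,0,0,0,-0.0004,-0.03,0],[0,0,0,0,0,-0.03,0],[0,0,0,0,0,-0.03,0]])

```text
time: 17.38
position: [0.5363, -0.2154, 0.1474]
tool_rot: [0.501, -0.5, 0.499, -0.501]
ft_force: [1.2, 0.2, -0.8]
grip_width: 0.0136
```

Call:
play_rows(series=[[0,0,0,0,0,-0.0285,0],[0,0,0,0,0,0,0],[0,0,0,0,0,0,0]])

```text
time: 17.63
position: [0.5368, -0.2144, 0.1478]
tool_rot: [0.521, -0.478, 0.477, -0.521]
ft_force: [-0.5, 0.1, -1.5]
grip_width: 0.0136
```

```bash
python3 -c "
from h import *
st();plan((.5371,-.2139,.0795),5.19);im=eyes.camera('wrist'); cv2.imwrite('pics/s_wrist.png',im[:,:,::-1]);crop('pics/s_wrist.png','pics/s2.png',150,100,400,350,2.4)
plan((.5371,-.2139,.0795),5.19)"
```

```text
t 17.63 pos [ 0.5368 -0.2144  0.1478] phi 5.02 ydown [-9.e-04  5.e-04 -1.e+00] F [-0.49  0.1  -1.53] M [-0.149  0.043 -0.037] w 0.0136 q [-0.57  0.6   1.64 -0.    0.9  -0.66]
shift/100mm [-0.004   0.6826  0.0042] turn/180 [ 0.00027 -0.00094 -0.00018]  turn deg [ 0.05 -0.17 -0.03]
shift/100mm [-0.0029  0.6844  0.0023] turn/180 [ 0.00017 -0.00083 -0.00013]  turn deg [ 0.03 -0.15 -0.02]
```

View pics/s2.png

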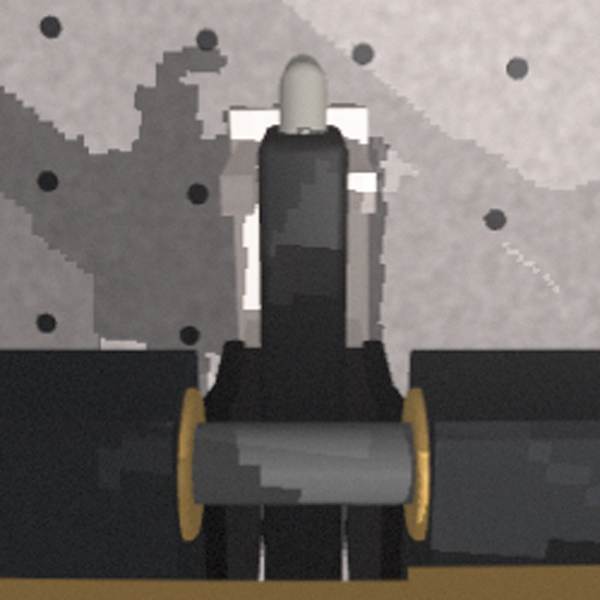

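Call:
play_rows(series=[[0,-0.003,0.05,0.003,0,-0.0009,0],[0,0,0.12,0,0,0,0],[0,0,0.15,0,0,0,0],[0,0,0.13,0,0,0,0],[0,0,0.1,0,0,0,0],[0,0,0.07,0,0,0,0],[0,0,0.04,0,0,0,0],[0,0,0.02,0,0,0,0],[0,0,0,0,0,0,0]])

```text
time: 18.43
position: [0.5378, -0.2136, 0.0804]
tool_rot: [-0.523, 0.476, -0.476, 0.523]
ft_force: [-0.5, -0.9, -1.3]
grip_width: 0.0134
```

```bash
python3 -c "
from h import *
st();plan((.5371,-.2139,.0782),5.19)"
```

```text
t 18.43 pos [ 0.5378 -0.2136  0.0804] phi 5.34 ydown [ 4.e-04 -2.e-04 -1.e+00] F [-0.47 -0.86 -1.26] M [-0.095  0.079  0.054] w 0.0134 q [-0.57  0.7   1.68  0.    0.76 -0.66]
shift/100mm [ 0.0021  0.0219 -0.0075] turn/180 [-1.3e-04  8.4e-04  6.0e-05]  turn deg [-0.02  0.15  0.01]
```

Call:
play_rows(series=[[0,0.001,0.008,-0.005,0,0,0],[0,0,0.008,0,0,0,0],[0,0,0.004,0,0,0,0],[0,0,0,0,0,0,0]])

```text
time: 18.77
position: [0.5375, -0.2139, 0.079]
tool_rot: [-0.523, 0.476, -0.477, 0.523]
ft_force: [0.4, 1.3, -1.2]
grip_width: 0.0137
```

```bash
python3 -c "
from h import *
st();im=eyes.camera('wrist'); cv2.imwrite('pics/t_wrist.png',im[:,:,::-1]);crop('pics/t_wrist.png','pics/t2.png',150,100,400,350,2.4);st()"
```

```text
t 18.77 pos [ 0.5375 -0.2139  0.079 ] phi 5.35 ydown [ 1.2e-03 -6.0e-04 -1.0e+00] F [ 0.4   1.26 -1.18] M [-0.012  0.068  0.07 ] w 0.0137 q [-0.57  0.7   1.68  0.    0.76 -0.67]
t 18.82 pos [ 0.5374 -0.2138  0.0789] phi 5.35 ydown [ 1.1e-03 -5.0e-04 -1.0e+00] F [-0.89 -0.   -0.37] M [-0.101  0.068  0.042] w 0.0135 q [-0.57  0.7   1.68  0.    0.76 -0.67]
```

View pics/t2.png

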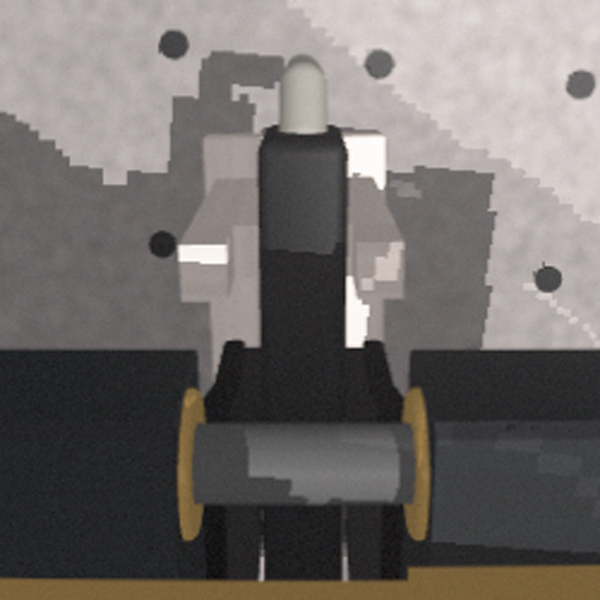

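Seated in the notches as before. Lower slightly until floor contact is felt.

Call:
play_rows(series=[[0,0,0.006,0,0,0,0],[0,0,0.004,0,0,0,0],[0,0,0,0,0,0,0]])

```text
time: 19.07
position: [0.5375, -0.2139, 0.0782]
tool_rot: [-0.523, 0.476, -0.477, 0.523]
ft_force: [-0.1, 0.4, 2.7]
grip_width: 0.0133
```

```bash
python3 -c "
from h import *
st()"
```

```text
t 19.07 pos [ 0.5375 -0.2139  0.0782] phi 5.35 ydown [ 1.1e-03 -6.0e-04 -1.0e+00] F [-0.05  0.37  2.73] M [ 0.043  0.138 -0.01 ] w 0.0133 q [-0.57  0.71  1.68  0.    0.76 -0.67]
```

Call:
play_rows(series=[[0,0,0,0,0,0,0],[0,0,0,0,0,0,0]], grip_force=5)

```text
time: 19.23
position: [0.5375, -0.2139, 0.0781]
tool_rot: [-0.523, 0.476, -0.477, 0.523]
ft_force: [-0.3, 0.8, 4.8]
grip_width: 0.0138
```

Call:
play_rows(series=[[0.3,0,0,0,0,0,0],[0.6,0,0,0,0,0,0],[0.8,0,0,0,0,0,0],[0.8,0,0,0,0,0,0],[0.8,0,0,0,0,0,0],[0.8,0,0,0,0,0,0],[0.8,0,0,0,0,0,0],[0.8,0,0,0,0,0,0],[0.8,0,0,0,0,0,0],[0.8,0,0,0,0,0,0]])

```text
time: 20.07
position: [0.5373, -0.2138, 0.0776]
tool_rot: [-0.523, 0.476, -0.476, 0.523]
ft_force: [0.4, 0.5, -0.0]
grip_width: 0.0674
```

```bash
python3 -c "
from h import *
st();im=eyes.camera('wrist'); cv2.imwrite('pics/u_wrist.png',im[:,:,::-1])"
```

```text
t 20.07 pos [ 0.5373 -0.2138  0.0776] phi 5.35 ydown [ 6.e-04 -3.e-04 -1.e+00] F [ 0.42  0.5  -0.05] M [-0.081  0.027  0.039] w 0.0674 q [-0.57  0.71  1.68  0.    0.75 -0.67]
```

View pics/u_wrist.png

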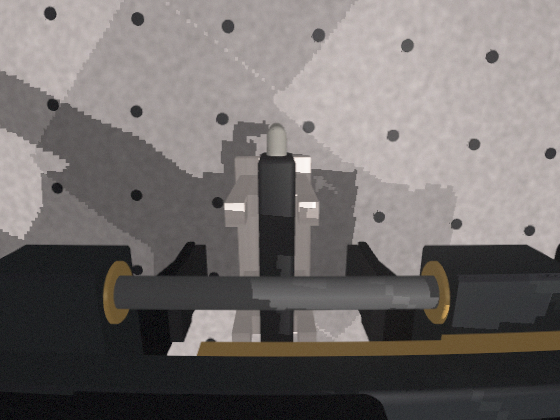

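Hook lies in the notches, fingers clear. Rise and check.

Call:
play_rows(series=[[0.8,0,-0.05,0,0,0,0],[0.8,0,-0.1,0,0,0,0],[0.8,0,-0.2,0,0,0,0],[0.8,0,-0.3,0,0,0,0],[0.8,0,-0.3,0,0,0,0],[0.8,0,-0.3,0,0,0,0],[0.8,0,-0.25,0,0,0,0],[0.8,0,-0.1,0,0,0,0],[0.8,0,0,0,0,0,0],[0.8,0,0,0,0,0,0]])

```text
time: 20.95
position: [0.5369, -0.2135, 0.2377]
tool_rot: [-0.523, 0.476, -0.476, 0.523]
ft_force: [0.3, -0.5, -0.5]
grip_width: 0.0697
```

```bash
python3 -c "
from h import *
st()
for n in ('wrist','top','scene'):
    cv2.imwrite('pics/v_%s.png'%n,eyes.camera(n)[:,:,::-1])
crop('pics/v_wrist.png','pics/v2.png',230,100,330,270,3.5)
crop('pics/v_top.png','pics/v3.png',150,170,290,270,5)
crop('pics/v_scene.png','pics/v4.png',90,140,420,270,2.4)
print(w2px('top',[(.583-.2756*d,.163-.9613*d,.049) for d in (.045,.05,.055)]))
"
```

```text
t 20.95 pos [ 0.5369 -0.2135  0.2377] phi 5.35 ydown [ 9.e-04 -4.e-04 -1.e+00] F [ 0.34 -0.49 -0.5 ] M [-0.051  0.109  0.02 ] w 0.0697 q [-0.57  0.48  1.56  0.    1.1  -0.67]
[[263.63113689 222.49561949]
 [265.24904512 223.01553001]
 [266.86792272 223.53571975]]
```

View pics/v2.png

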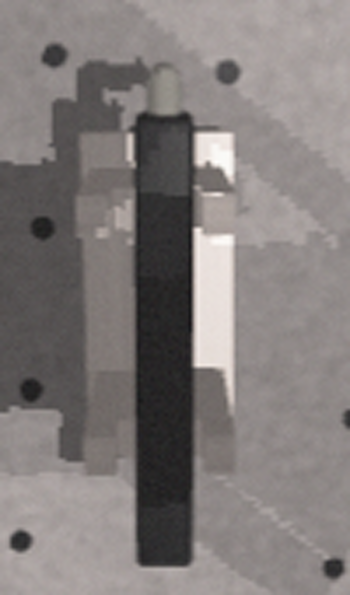

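View pics/v3.png

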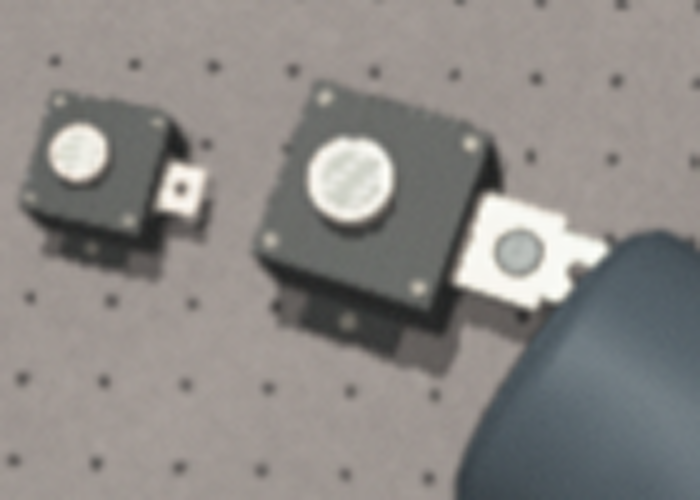

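View pics/v4.png

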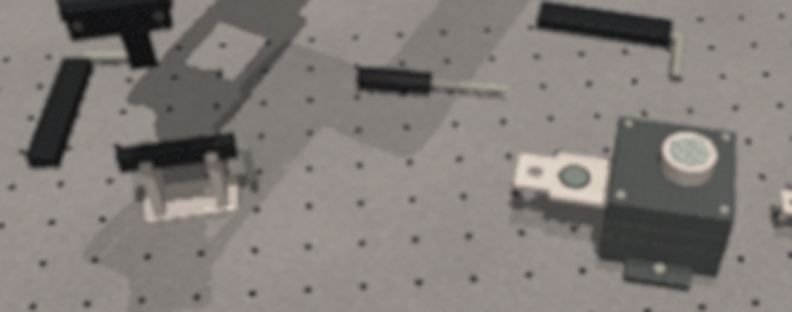

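```bash
python3 -c "
from h import *
print(ticket.hand_in())"
```

```text
the job is handed in; nothing more can be done
None
```

I pulled the tray out with the smallest hook until it bore on its sprung stop, then laid the hook back in its rest, let go and handed the job in. It took about 21 s of the 64 s; no verdict was reported.

- **Pull:** the pull held at about 4–5 N of friction until roughly 53 mm of arm travel. It then climbed steadily, which was the stop. The last two readings were 12.4 and 12.7 N along the pull. With the vertical part the resultant was about 13.5 N, below the 18 N limit but slightly over the 12 N asked. Single force readings jitter by roughly 0.5–1 N.
- **Lifting out:** I eased the hook back until the pull read zero, centred it in the hole and lifted. No push on the tray showed in the force readings.
- **Last checks:**
  - The tray stands out by about 50 mm in the top and scene pictures. In the top picture the arm covered part of the tab.
  - The hook lies in both notches as it did at the start, the gripper is clear above it, and the wrist force is about zero.
  - Nothing else appears to have moved.
- **Disagreement:** before moving, the scene and top cameras differed by 5–10 mm in x, more than their stated calibration error. I used the wrist camera, which fell between them, and both the grasp and the entry into the hole worked first time.

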